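Clip the sample canister to the ring under the wire shelf

ROBOT

A 7-joint arm with a two-finger parallel gripper is mounted at the origin on the work surface. World frame = base frame: x ahead of the robot, y to its left, z up, the work surface at z = 0. Lengths are in m, angles in degrees, forces in N, time in s.
With the tool pointing down it reaches from about 0.425 to 0.875 m from the base axis. Payload 4.7 kg.
Tool frame: the origin (TCP) lies on the centre line of the jaws, within the pads' length; the fingertips stand 25 mm ahead of it and the grasp point (between the pads) lies 6 mm ahead of it; z points along the fingers, y is the direction in which the jaws open and shut (so a half turn about z gives the same grasp; the last joint's range is limited). The gripper opens to 87 mm and grips with 3 to 60 N. Pads are 19 mm wide; open, the fingers measure 117 mm over their backs; the gripper's body (75 mm by 190 mm) begins 51 mm behind the grasp point.
Start: joints at [-64.853, 18.392, -4.016, 83.108, 1.295, 78.541, -3.26], TCP at [0.268, 0.592, 0.248] pointing down, gripper open.
Joint ranges: [-163.93, 163.93], [-17.29, 119.83], [-79.2, 71.16], [3.27, 140.29], [-89.18, 269.18], [5.43, 117.66], [-154.24, 154.24]. Speed limits (degrees/s): [147.25, 147.25, 180, 180, 180, 180, 180].

INTERFACE

Orientations are given as [roll, pitch, yaw] about the fixed x, y, z axes, in that order (R = Rz(yaw) Ry(pitch) Rx(roll)).
In Python, from cell import env gives the robot as it stands.
- The arm moves only by the shell command python3 -m creep 'ROWS' [OPENING] [FORCE]. ROWS is JSON, a list of rows, each an object of numbers: "tx", "ty", "tz": the shift along the tool's x, y, z in m; "rx", "ry", "rz": the turn, a rotation vector about the tool's x, y, z in degrees. In form: [{"tx": .., "ty": .., "tz": .., "rx": .., "ry": .., "rz": ..}, ...]. A call has 1 to 20 rows; each row shifts and turns the commanded pose from where the row before left it, along the tool's axes as they then stand; what a row does not reach is not made up. A row lasts 1/8 s, in which the tool goes at most 62.5 mm and 10.7 degrees, less where a joint would pass 70% of its speed; a pose out of reach is approached as far as the arm can. A call is refused whole if a number of a shift passes 0.0625 or a number of a turn 10.7, either way. A call with a gripper value outside its range is refused whole. OPENING is the finger opening in m, from 0 to 0.087, set as the call begins (- or left out, the last holds). The fingers move at their own pace and stop on an object; FORCE is the grip in N (left out, the last holds). Time passes only in rows, so rows that do not move let the fingers close. It gives the time, the measured TCP pose, the force and the opening at its end, in the units of the state.
- env.get_obs(): the state, without advancing time (a new reading comes with each control period).
- env.read_camera(name): name is "side" or "top"; returns a dict with "pixels" (480x640x3 uint8, red, green, blue), "intrinsics" (3x3 intrinsics, pixels), "D" ([k1, k2, p1, p2, k3] as OpenCV has them; the pictures are not rectified), "R" (3x3) and "t" (3): a world point X has camera coordinates R X + t. Camera axes: x right, y down, z forward; pixel columns grow to the right and rows downward; lengths in m; the calibration is good to about 2 mm. A picture is of the moment at which its call begins. There is no depth.
- env.sign_off(): hands the job in, once; it reports no verdict.
The state is a dict: "time_s": time; "qpos": joint angles; "joint_velocities": joint speeds; "effort": joint torques, N m; "tool_pos": TCP position; "tool_rot": TCP orientation; "force": force on the tool from outside, world axes, zero at the start; "wrist_torque": the same for the moment, N m; "grip_width": finger opening in m.
Only numpy, scipy, OpenCV 4.12 (cv2) and the standard library are available. Lean on these libraries where they do the work, as an engineer would, in place of code of your own. Each camera call takes 0.05 s, during which the arm holds its last target.

TASK

Take the sample canister by the ear of its spring-gate hook and push the hook onto the steel ring under the wire shelf until the gate snaps shut behind the ring, then let go so that the canister hangs there by itself. Do not knock over or push aside the other things on the table.

Things in the scene. Friction and masses are not known exactly. Their poses are not given: they have to be found in the camera images.
- canister: Loose white canister, grey lid (64 mm across, 71 high), carrying a steel spring-gate hook; 140 mm high in all, 0.19 to 0.33 kg, upright on the table, left or right of the stand. Origin: centre of underside; z up; x towards the hook's mouth, so the grip ear is on the -x side. Hook: 8 mm rod in the plane y = 0: level floor (top at z 95), spine (inner face at x -20), roof, nose at x 22.
- ear (a point): Middle of the grip ear of the hook: a flat upright grey plate 36 mm long in x, 34 mm high, 10 mm thick in y (pinch it across y). 44 mm behind the canister's axis (x -44) and 115 mm above its underside; axes as the canister's.
- hook_mouth (a point): Middle of the hook's mouth (canister x 22, z 110 mm). Mouth: from floor, z 95, up to nose, z 121; lips flare out to x 35. The hook goes on along its x: the ring's bar folds the gate in (then to z 100 over the floor), so the bar's centre must pass at z 105 to 116. The gate flicks back shut once the bar's centre is at x -3 or further in; the bar touches the spine at x -15.
- hook_seat (a point): Where the centre of the ring's bar lies when the canister hangs: under the roof's peak, on the canister's axis, 126 mm above its underside. The roof is a gable: underside z 131 at x 0, falling to 121 at spine and nose. After the gate shuts, lowering the canister about 15 mm brings the bar up to the roof.
- gate (a joint): Angle of the gate, a 5 mm thick, 25 mm long sprung steel finger hinged at the front of the hook's floor (canister x 20, z 97 mm), standing up to the nose: 0 shut, 1.45 rad folded flat inwards. It opens inwards only; pushing it in takes up to about 8 N.
- stand: Fixed steel stand: open wire shelf on two 22 mm posts at x 90, y +-130 mm, joined by a 16 mm rail at height 190, to which the ring is fixed. Origin on the table straight below the middle of the ring's front bar; z up, x away from the robot. Shelf: heights 280 to 290, x -30 to +90, y +-135: only 85 mm of room over the ring, so a gripper must come in slanting from the front (-x).
- ring_bar (a point): Middle of the front bar of the ring: a level U of 10 mm round steel bar sticking out from the stand's rail towards the robot, 190 mm above the table. The front bar runs along the stand's y; inside, the U is 62 mm wide and 77 mm deep. Axes as the stand's: the hook is pushed on along +x.
- jar: Bystander: white lidded jar without a hook, 60 mm across, 85 mm high, on the side of the table where the canister is not. Origin: centre of its underside.
- tape: Bystander: roll of tape lying flat, 76 mm across, 20 mm high, in front of the stand. Origin: centre of its underside.
- spray: Bystander: white bottle, 60 mm across, 160 mm high, left. Origin: centre of its underside.
- bowl: Bystander: steel bowl, 110 mm across, 40 mm high, right. Origin: centre of its underside.
- carton: Bystander: white carton 60 x 130 x 35 mm, near left. Origin: centre of its underside.
- vial: Bystander: glass vial, 26 mm across, 50 mm high, to the right in front of the stand. Origin: centre of its underside.
- penlight: Bystander: aluminium penlight, 14 mm thick, 130 mm long, near right. Origin: its underside at mid-length.

How it is judged (in metres and radians):
On the way:
1. the ring pushes the hook's gate open (value of joint gate above 0.5 rad and distance between ring_bar and hook_seat below 0.045 m), for 0.03 s.
At the end, for the whole second after the job is handed in: Ring's front bar inside the hook (its middle in the canister's frame: x -25 to +18, y +-30, z 108 to 134 mm), gate shut (below 0.12 rad), canister hanging within 0.4 rad of upright, at rest (below 0.05 m/s), underside over 30 mm above the table (x of ring_bar in the frame of canister between -0.025 and 0.018 m and z of ring_bar in the frame of canister between 0.108 and 0.134 m and y of ring_bar in the frame of canister between -0.03 and 0.03 m and value of joint gate below 0.12 rad and angle between canister's own z axis and vertical below 0.4 rad and linear speed of canister below 0.05 m/s and height (world z) of canister above 0.03 m); the robot touches nothing.
It fails at once if another thing on the table is pushed aside or knocked over (its base moved more than 40 mm, or a standing one tipped more than 0.6 rad) (distance of any of jar, tape, spray, bowl, carton, vial, penlight from where it was at the start of the episode above 0.04 m or angle between any of jar, spray, vial, bowl's own z axis and vertical above 0.6 rad).
It also fails if it takes over 64 s, if anything falls off the work surface, if the arm or the gripper's body presses on something with over 40 N, if the wrist force passes 120 N, or if a joint passes its speed limit or range.

## Working session

There is one attempt and no reset: what is moved stays moved. The work goes in short steps, Python scripts to look and compute and a shell command to move; the robot and the scene stay as the last step left them, time stands still between calls to the robot, and variables do not carry over. Pictures are saved under pics/ and viewed, and the job is handed in when it is done.

```bash
ls; mkdir -p pics; python3 - <<'E'
from cell import env
import cv2, numpy as np
o=env.get_obs(); print(o)
for n in("side","top"):
    c=env.read_camera(n); cv2.imwrite(f"pics/{n}0.png",c["pixels"][:,:,::-1])
    np.savez(f"pics/{n}_cal.npz",K=c["intrinsics"],D=c["D"],R=c["R"],t=c["t"])
    print(n,c["intrinsics"],c["D"],c["R"],c["t"], -np.array(c["R"]).T@c["t"])
E
```

```text
pics
{'time_s': 0.0, 'qpos': array([-64.85218813,  18.44097803,  -4.01650575,  83.17603345,
         1.29538843,  78.54027667,  -3.25996214]), 'joint_velocities': array([-0.04831721, -0.08213008, -0.05227842, -0.04739624, -0.00612081,
       -0.1168589 , -0.02973923]), 'effort': array([-2.95898972e-04, -4.91288209e+01, -4.04089931e-01, -3.12533927e+01,
       -6.40748860e-02,  4.35632200e-02,  1.49875959e-04]), 'tool_pos': array([0.26772278, 0.59174161, 0.24642994]), 'tool_rot': array([-1.79887983e+02,  5.83804573e-03,  1.55663009e+02]), 'force': array([ 0.19427931,  0.2067385 , -0.9321943 ]), 'wrist_torque': array([-0.04731639,  0.0103764 , -0.02361373]), 'grip_width': 0.08706597295413968}
side [[487.19623554   0.         318.98524361]
 [  0.         487.19623554 234.85669143]
 [  0.           0.           1.        ]] [-0.08276098  0.          0.          0.          0.        ] [[ 0.98649675 -0.16320841 -0.01368143]
 [-0.10208811 -0.54743392 -0.83059865]
 [ 0.12807101  0.82077958 -0.55670342]] [-0.51291913  0.15682669  1.17937111] [ 0.37095995 -0.96586419  0.7798025 ]
top [[580.27021515   0.         309.44067368]
 [  0.         580.27021515 240.58706238]
 [  0.           0.           1.        ]] [-0.11244637  0.          0.          0.          0.        ] [[-2.54528788e-02 -9.99668883e-01 -3.77831195e-03]
 [-9.91245943e-01  2.57278631e-02 -1.29497325e-01]
 [ 1.29551654e-01  4.49156679e-04 -9.91572573e-01]] [0.02648298 0.52826792 1.75289419] [0.29722716 0.01209568 1.80663114]
```

View pics/side0.png

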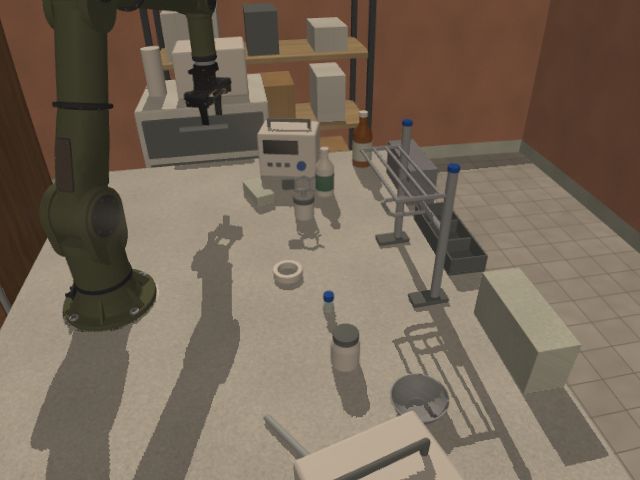

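View pics/top0.png

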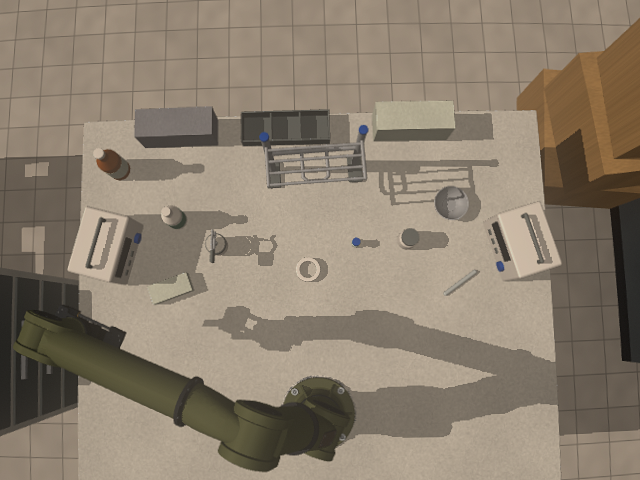

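Side: the canister is near (304,208), the jar at (345,348) and the stand posts' feet at (428,298) and (393,239). Top: the canister is near (215,244), the jar at (410,238) and the shelf at (265-367,137-187). I'll zoom in on these next.

```bash
python3 - <<'E'
import cv2
s=cv2.imread("pics/side0.png");t=cv2.imread("pics/top0.png")
def crop(im,x0,y0,w,h,f,name): cv2.imwrite(name,cv2.resize(im[y0:y0+h,x0:x0+w],None,fx=f,fy=f,interpolation=cv2.INTER_CUBIC))
crop(s,265,160,80,80,7,"pics/z1.png")
crop(t,180,210,100,75,8,"pics/z2.png")
crop(s,350,110,120,100,6,"pics/z3.png")
crop(t,255,120,120,80,6,"pics/z4.png")
E
```

```text
(no output)
```

View pics/z1.png

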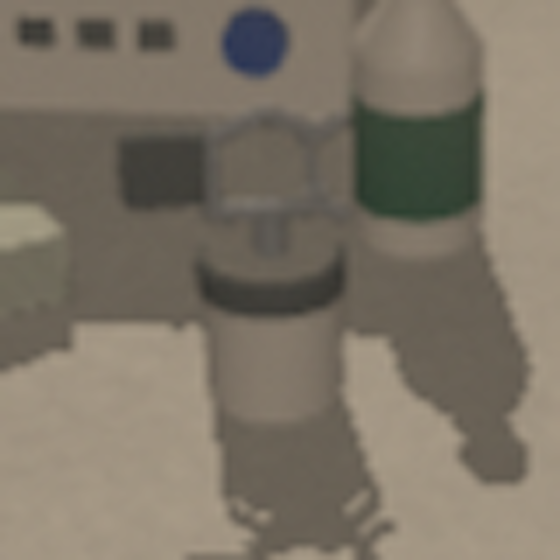

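View pics/z2.png

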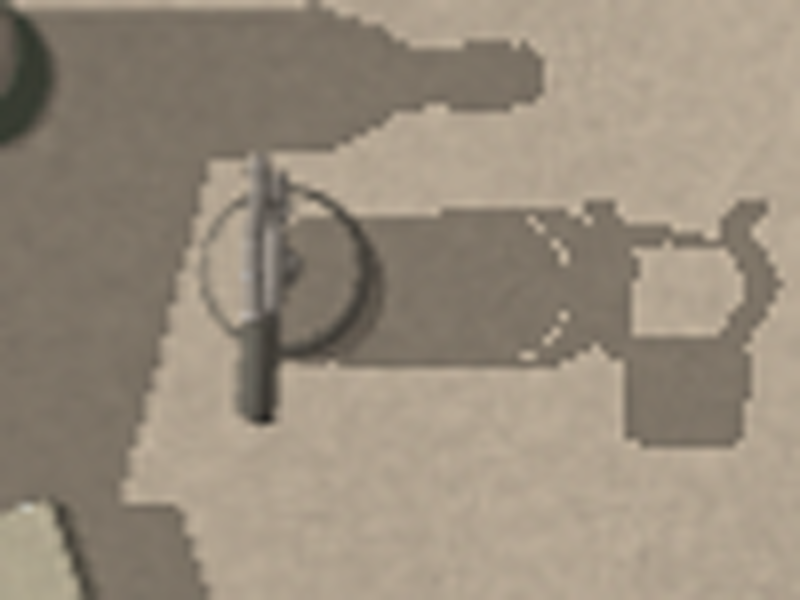

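View pics/z3.png

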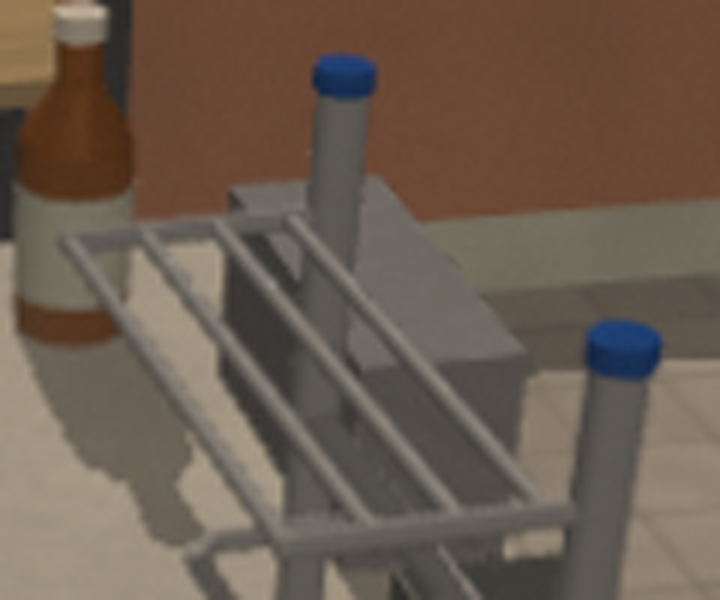

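View pics/z4.png

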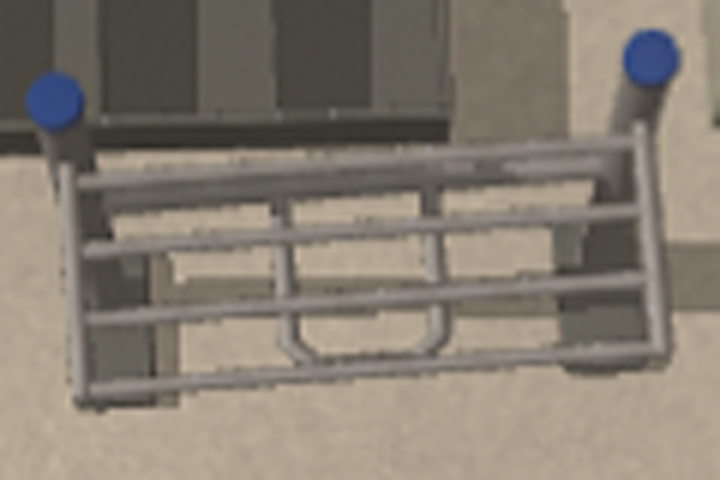

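```bash
cat > h.py <<'E'
import numpy as np, cv2
from scipy.spatial.transform import Rotation as Ro
from scipy.optimize import least_squares
C={n:np.load(f"pics/{n}_cal.npz") for n in("side","top")}
def proj(n,P):
    c=C[n]; return cv2.projectPoints(np.atleast_2d(np.array(P,float)),cv2.Rodrigues(c["R"])[0],c["t"],c["K"],c["D"])[0][:,0]
def T(p,L):
    x,y,a=p[:3]; z=p[3] if len(p)>3 else 0
    L=np.atleast_2d(np.array(L,float)); c,s=np.cos(a),np.sin(a)
    return np.c_[x+c*L[:,0]-s*L[:,1], y+s*L[:,0]+c*L[:,1], L[:,2]+z]
def fit(obs,p0):
    f=lambda p: np.concatenate([(proj(n,T(p,l))[0]-np.array(px)) for n,l,px in obs])
    r=least_squares(f,p0,loss='soft_l1'); return r.x, r.fun.reshape(-1,2)
def ray(n,px,z):
    c=C[n]; u=cv2.undistortPoints(np.array([[px]],float),c["K"],c["D"])[0,0]
    o=-c["R"].T@c["t"]; d=c["R"].T@np.array([u[0],u[1],1]); return o+d*(z-o[2])/d[2]
E
python3 - <<'E'
from h import *
def z(x0,y0,f):return lambda x,y:((x+.5)/f-.5+x0,(y+.5)/f-.5+y0)
z1,z2,z3,z4=z(265,160,7),z(180,210,8),z(350,110,6),z(255,120,6)
can,r=fit([("side",[-.044,0,.115],z1(162,172)),("side",[0,0,.135],z1(268,112)),("side",[-.024,0,.095],z1(208,206)),("side",[0,0,0.071],z1(270,258)),
 ("top",[0,0,.071],z2(285,270)),("top",[-.026,0,.132],z2(262,318)),("top",[.035,0,.121],z2(260,155)),("top",[-.062,0,.115],z2(257,420))],[.45,.25,0])
print(can,np.degrees(can[2]));print(r)
st,r=fit([("top",[-.03,.135,.285],z4(85,390)),("top",[-.03,-.135,.285],z4(665,357)),("top",[.09,.135,.285],z4(68,178)),("top",[.09,-.135,.285],z4(640,130)),
("side",[-.03,.135,.285],z3(65,240)),("side",[-.03,-.135,.285],z3(285,545)),("side",[.09,-.135,.285],z3(572,513)),("top",[0,0,.19],z4(370,362))],[.6,0,0])
print(st,np.degrees(st[2]));print(r)
t=cv2.imread("pics/top0.png");s=cv2.imread("pics/side0.png")
F=4
def draw(im,n,p,segs,col):
    for seg in segs:
        q=proj(n,T(p,seg)); q=((q+.5)*F).astype(int); cv2.polylines(im,[q],False,col,1,cv2.LINE_AA)
a=np.linspace(0,2*np.pi,40)
ci=[np.c_[.032*np.cos(a),.032*np.sin(a),0*a+h] for h in(0,.071)]
hook=[[[-.062,0,.098],[-.026,0,.098],[-.026,0,.132],[-.062,0,.132],[-.062,0,.098]],[[.02,0,.091],[-.024,0,.091],[-.024,0,.125],[0,0,.135],[.022,0,.125],[.035,0,.13]],[[.02,0,.097],[.022,0,.121]]]
ring=[[[.09,.036,.19],[0,.036,.19],[0,-.036,.19],[.09,-.036,.19]],[[-.03,-.135,.285],[-.03,.135,.285],[.09,.135,.285],[.09,-.135,.285],[-.03,-.135,.285]],[[.09,.13,0],[.09,.13,.3]],[[.09,-.13,0],[.09,-.13,.3]]]
for n,im in(("top",t),("side",s)):
    big=cv2.resize(im,None,fx=F,fy=F,interpolation=cv2.INTER_CUBIC)
    draw(big,n,can,ci+hook,(0,0,255)); draw(big,n,st,ring,(0,255,0))
    if n=="top": cv2.imwrite("pics/o_t.png",big[110*4:280*4,190*4:380*4][:, :760]) 
    else: cv2.imwrite("pics/o_s.png",big[110*4:240*4,270*4:460*4])
np.savez("pose.npz",can=can,st=st)
for k,px,h in[("tape",(308,269),.02),("vial",(357,242),.05),("jar",(410,237),.085),("spray",(172,215),.15),("bowl",(452,203),.04),("carton",(175,288),.035)]: print(k,ray("top",px,h))
E
```

```text
[ 0.52302375  0.29799836 -0.01077043] -0.6171004626960152
[[ 0.2462633  -0.9629271 ]
 [-0.17558744  0.23236822]
 [ 0.75268992 -0.36848457]
 [ 0.22191788 -1.38182759]
 [ 0.05554227  0.01633317]
 [-0.55936137  0.25091882]
 [ 0.4747958   0.49708434]
 [ 0.9758706   0.33735144]]
[ 0.68207947 -0.00971523  0.03898899] 2.2339046198036403
[[-2.18822595  1.34684872]
 [ 1.49314881  0.46482554]
 [-1.6790101  -6.37820762]
 [ 2.12092387 -4.61797135]
 [-0.71835942 -0.87596192]
 [-1.4111107   1.29287548]
 [ 5.59708066  0.26551964]
 [-0.45713142  0.11736472]]
tape [0.44236503 0.01960073 0.02      ]
vial [ 0.51861847 -0.13216674  0.05      ]
jar [ 0.52518736 -0.28926383  0.085     ]
spray [0.5993471  0.41183997 0.15      ]
bowl [ 0.63462085 -0.43429129  0.04      ]
carton [0.39265227 0.42925009 0.035     ]
```

View pics/o_t.png

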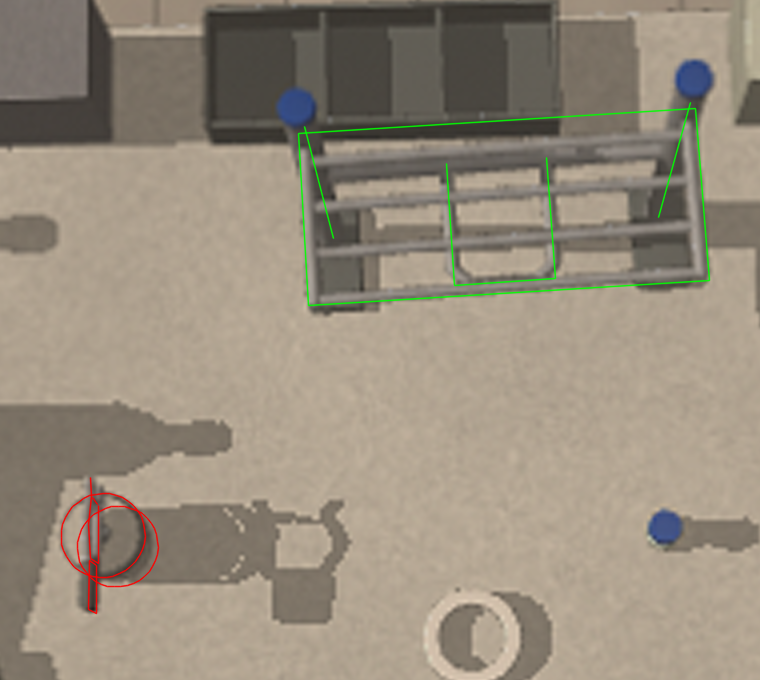

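View pics/o_s.png

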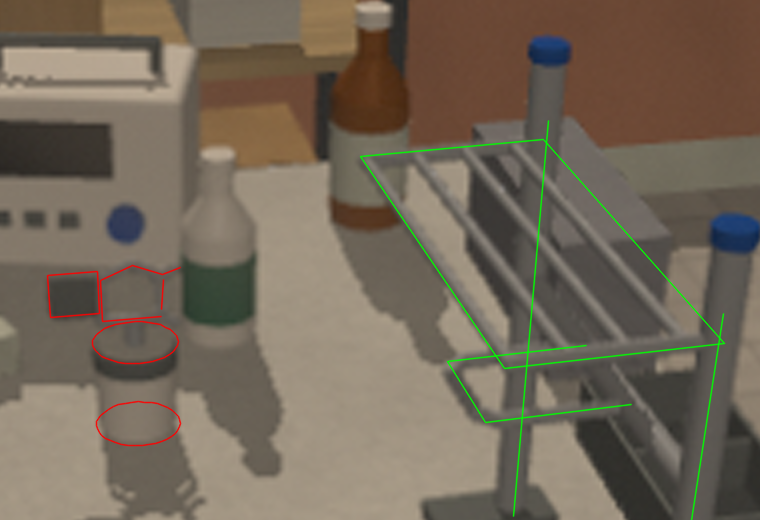

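```bash
python3 - <<'E'
import cv2
s=cv2.imread("pics/side0.png");t=cv2.imread("pics/top0.png")
def crop(im,x0,y0,w,h,f,name): cv2.imwrite(name,cv2.resize(im[y0:y0+h,x0:x0+w],None,fx=f,fy=f,interpolation=cv2.INTER_CUBIC))
crop(s,370,185,90,70,8,"pics/z5.png")
crop(t,290,145,60,50,12,"pics/z6.png")
E
```

```text
(no output)
```

View pics/z5.png

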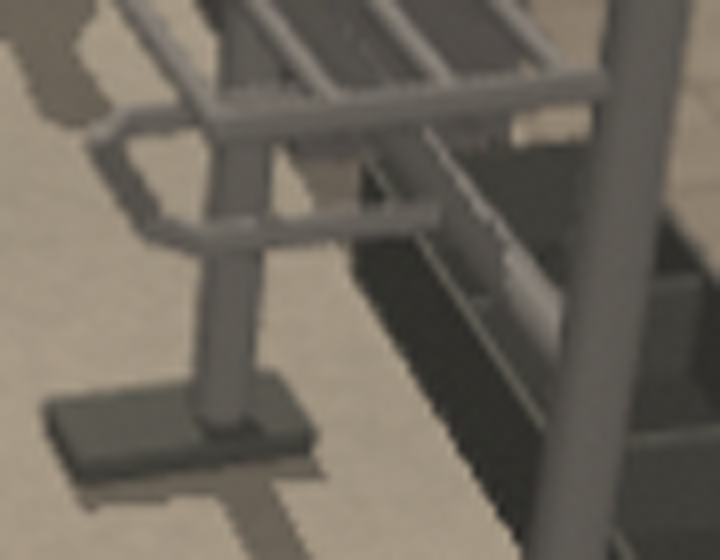

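View pics/z6.png

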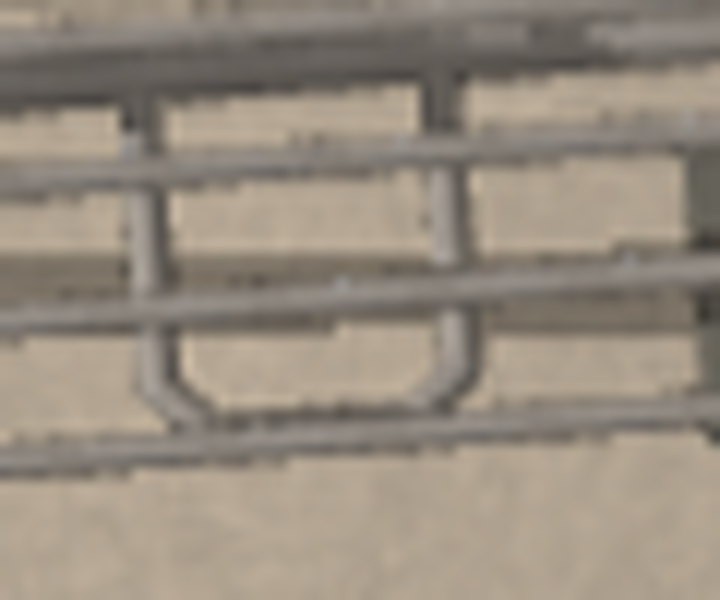

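```bash
python3 - <<'E'
from h import *
def z(x0,y0,f):return lambda x,y:np.array(((x+.5)/f-.5+x0,(y+.5)/f-.5+y0))
z3,z4,z5,z6=z(350,110,6),z(255,120,6),z(370,185,8),z(290,145,12)
L=([.0,.036,.19],[.08,.036,.19]);R=([.0,-.036,.19],[.08,-.036,.19]);B=([0,.03,.19],[0,-.03,.19])
SF=([-.027,.135,.285],[-.027,-.135,.285]); SL=([-.03,.132,.285],[.06,.132,.285]);SR=([-.03,-.132,.285],[.06,-.132,.285])
PR=([.09,-.13,.05],[.09,-.13,.3]);PL=([.09,.13,.05],[.09,.13,.3])
obs=[("top",L,z6(140,115)),("top",L,z6(148,230)),("top",L,z6(156,340)),("top",R,z6(440,95)),("top",R,z6(450,220)),("top",R,z6(460,340)),("top",B,z6(308,431)),
("side",B,z5(113,160)),("side",B,z5(140,207)),("side",L,z5(160,112)),("side",R,z5(240,236)),("side",R,z5(380,220)),
("top",SF,z4(120,388)),("top",SF,z4(620,352)),("top",SL,z4(70,220)),("top",SR,z4(650,220)),("side",SF,z3(100,290)),("side",SF,z3(250,495)),("side",SR,z3(420,525)),
("side",PR,z5(655,0)),("side",PR,z5(565,540)),("side",PL,z5(228,390)),("side",PL,z3(340,120))]
def f(p):
    o=[]
    for n,l,px in obs:
        a,b=proj(n,T(p,l)); d=(b-a)/np.linalg.norm(b-a); o.append(d[0]*(px-a)[1]-d[1]*(px-a)[0])
    return np.array(o)
r=least_squares(f,[.68,-.01,.04],loss='soft_l1',f_scale=.5);st=r.x
print(st,np.degrees(st[2]));print(np.round(f(st),2))
d=dict(np.load("pose.npz"));d["st"]=st;np.savez("pose.npz",**d)
E
```

```text
[ 0.68154857 -0.0096178   0.05024214] 2.8786625750913055
[ 0.09  0.03 -0.    0.09  0.06  0.06  0.2   0.26  0.64 -0.37  0.14  0.38
 -0.73 -0.51  0.45 -0.78  0.31 -0.31 -0.98  0.33 -0.52  0.6  -0.35]
```

```bash
cat > plan.py <<'E'
import sys,json
from h import *
from cell import env
np.set_printoptions(precision=4,suppress=True)
def tgtR(th,psi):
    th,psi=np.radians(th),np.radians(psi)
    z=np.array([np.cos(th)*np.cos(psi),np.cos(th)*np.sin(psi),-np.sin(th)]);y=np.array([-np.sin(psi),np.cos(psi),0])
    return np.c_[np.cross(y,z),y,z]
def show(th,psi,graspP):
    """graspP: wanted world position of grasp point (6 mm ahead of TCP)"""
    o=env.get_obs(); R=Ro.from_euler('xyz',o["tool_rot"],degrees=True).as_matrix(); p=o["tool_pos"]
    Rt=tgtR(th,psi); P=np.array(graspP)-.006*Rt[:,2]
    print("t",o["time_s"],"p",p,"F",o["force"],"w",o["grip_width"],"q",o["qpos"])
    print("turn (do first/last about TCP), tool axes deg:",Ro.from_matrix(R.T@Rt).as_rotvec(degrees=True))
    print("shift world mm",(P-p)*1e3,"| in current axes mm",R.T@(P-p)*1e3,"| in target axes mm",Rt.T@(P-p)*1e3)
E
python3 - <<'E'
from plan import *
d=np.load("pose.npz");can=d["can"];ear=T(can,[-.046,0,.115])[0];print(ear)
z=tgtR(45,-.6)[:,2]; show(45,-.6,ear-.13*z)
E
```

```text
[0.477  0.2985 0.115 ]
t 0.1 p [0.2678 0.5918 0.2466] F [0.1225 0.6836 0.4679] w 0.08702637562737242 q [-64.8523  18.4364  -4.0165  83.1667   1.2955  78.5396  -3.2598]
turn (do first/last about TCP), tool axes deg: [ -9.4109 -44.3559 -22.4595]
shift world mm [ 113.1133 -292.3124  -35.3966] | in current axes mm [-223.5209 -219.6621   35.7915] | in target axes mm [ -57.1141 -291.1118  107.1725]
```

```bash
python3 -m creep '[{"tx":-0.022,"ty":-0.022},{"tx":-0.022,"ty":-0.022},{"tx":-0.022,"ty":-0.022},{"tx":-0.022,"ty":-0.022},{"tx":-0.022,"ty":-0.022},{"tx":-0.022,"ty":-0.022},{"tx":-0.022,"ty":-0.022},{"tx":-0.022,"ty":-0.022},{"tx":-0.022,"ty":-0.022},{"tx":-0.022,"ty":-0.022},{"rx":-1.57,"ry":-7.4,"rz":-3.74},{"rx":-1.57,"ry":-7.4,"rz":-3.74},{"rx":-1.57,"ry":-7.4,"rz":-3.74},{"rx":-1.57,"ry":-7.4,"rz":-3.74},{"rx":-1.57,"ry":-7.4,"rz":-3.74},{"rx":-1.57,"ry":-7.4,"rz":-3.74},{},{}]' 0.05 55
python3 - <<'E'
from plan import *
d=np.load("pose.npz");can=d["can"];ear=T(can,[-.046,0,.115])[0]
z=tgtR(45,-.6)[:,2]; show(45,-.6,ear-.07*z)
for n in("side","top"):
    c=env.read_camera(n); cv2.imwrite(f"pics/{n}1.png",c["pixels"][:,:,::-1])
E
```

```text
t 0.1 p [0.2678 0.5918 0.2466] F [0.1225 0.6836 0.4679] w 0.08702637562737242 q [-64.8523  18.4364  -4.0165  83.1667   1.2955  78.5396  -3.2598]
turn (do first/last about TCP), tool axes deg: [ -9.4109 -44.3559 -22.4595]
shift world mm [ 155.5374 -292.7566  -77.823 ] | in current axes mm [-262.3542 -202.5117   78.1925] | in target axes mm [ -57.1141 -291.1118  167.1725]$[0]: bad value
```

```bash
python3 -m creep '[{"tx":-0.022,"ty":-0.022,"tz":0,"rx":0,"ry":0,"rz":0},{"tx":-0.022,"ty":-0.022,"tz":0,"rx":0,"ry":0,"rz":0},{"tx":-0.022,"ty":-0.022,"tz":0,"rx":0,"ry":0,"rz":0},{"tx":-0.022,"ty":-0.022,"tz":0,"rx":0,"ry":0,"rz":0},{"tx":-0.022,"ty":-0.022,"tz":0,"rx":0,"ry":0,"rz":0},{"tx":-0.022,"ty":-0.022,"tz":0,"rx":0,"ry":0,"rz":0},{"tx":-0.022,"ty":-0.022,"tz":0,"rx":0,"ry":0,"rz":0},{"tx":-0.022,"ty":-0.022,"tz":0,"rx":0,"ry":0,"rz":0},{"tx":-0.022,"ty":-0.022,"tz":0,"rx":0,"ry":0,"rz":0},{"tx":-0.022,"ty":-0.022,"tz":0,"rx":0,"ry":0,"rz":0},{"tx":0,"ty":0,"tz":0,"rx":-1.57,"ry":-7.4,"rz":-3.74},{"tx":0,"ty":0,"tz":0,"rx":-1.57,"ry":-7.4,"rz":-3.74},{"tx":0,"ty":0,"tz":0,"rx":-1.57,"ry":-7.4,"rz":-3.74},{"tx":0,"ty":0,"tz":0,"rx":-1.57,"ry":-7.4,"rz":-3.74},{"tx":0,"ty":0,"tz":0,"rx":-1.57,"ry":-7.4,"rz":-3.74},{"tx":0,"ty":0,"tz":0,"rx":-1.57,"ry":-7.4,"rz":-3.74},{"tx":0,"ty":0,"tz":0,"rx":0,"ry":0,"rz":0},{"tx":0,"ty":0,"tz":0,"rx":0,"ry":0,"rz":0}]' 0.05 55
python3 - <<'E'
from plan import *
d=np.load("pose.npz");can=d["can"];ear=T(can,[-.046,0,.115])[0]
z=tgtR(45,-.6)[:,2]; show(45,-.6,ear-.07*z)
for n in("side","top"):
    c=env.read_camera(n); cv2.imwrite(f"pics/{n}1.png",c["pixels"][:,:,::-1])
E
```

```text
time_s: 2.45
tool_pos: [0.3782, 0.3013, 0.2483]
tool_rot: [179.7, 45.0, 179.1]
force: [0.3, 0.3, 0.2]
grip_width: 0.0497
t 2.45 p [0.3782 0.3013 0.2483] F [0.2636 0.2533 0.2128] w 0.04967960531282812 q [-54.1392 -17.125  -13.971  130.4071  46.0784  56.9733  -1.8715]
turn (do first/last about TCP), tool axes deg: [ 0.0556  0.0041 -0.2189]
shift world mm [ 45.1237  -2.2112 -79.5948] | in current axes mm [24.3594 -1.9172 88.2004] | in target axes mm [24.3601 -1.7385 88.2039]
```

View pics/side1.png

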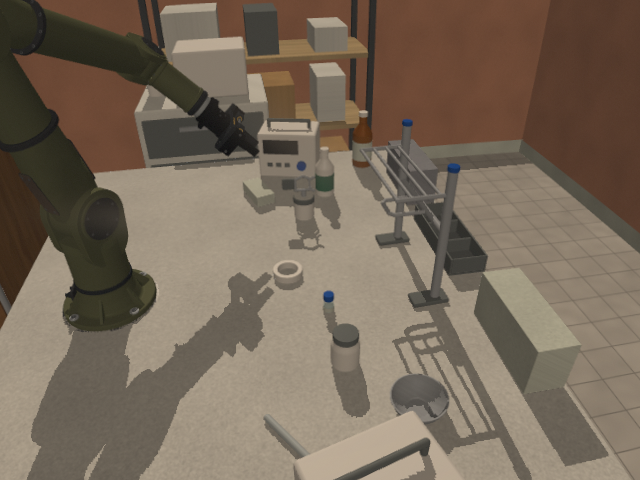

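View pics/top1.png

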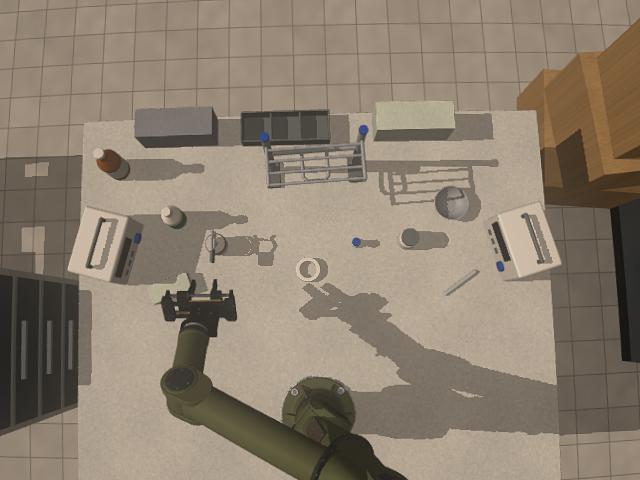

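```bash
python3 -m creep '[{"tx":0.005,"ty":-0.0003,"tz":0.0175,"rx":0,"ry":0,"rz":0},{"tx":0.005,"ty":-0.0003,"tz":0.0175,"rx":0,"ry":0,"rz":0},{"tx":0.005,"ty":-0.0003,"tz":0.0175,"rx":0,"ry":0,"rz":0},{"tx":0.005,"ty":-0.0003,"tz":0.0175,"rx":0,"ry":0,"rz":0},{"tx":0.0044,"ty":-0.0003,"tz":0.0175,"rx":0,"ry":0,"rz":0},{"tx":0,"ty":0,"tz":0,"rx":0,"ry":0,"rz":-0.2},{"tx":0,"ty":0,"tz":0,"rx":0,"ry":0,"rz":0}]'
python3 - <<'E'
from plan import *
d=np.load("pose.npz");can=d["can"];ear=T(can,[-.046,0,.115])[0]
show(45,-.6,ear)
a=[]
for n in("side","top"):
    c=env.read_camera(n); im=c["pixels"][:,:,::-1]
    if n=="side": im=im[110:250,220:360]
    else: im=im[200:320,150:290]
    a.append(cv2.resize(im,(0,0),fx=5,fy=5,interpolation=cv2.INTER_CUBIC)); cv2.imwrite(f"pics/{n}2.png",a[-1])
E
```

```text
time_s: 3.42
tool_pos: [0.4225, 0.2992, 0.1682]
tool_rot: [-179.9, 45.0, 179.6]
force: [-0.2, -0.3, -0.5]
grip_width: 0.0502
t 3.425 p [0.4225 0.2992 0.1682] F [-0.1757 -0.3365 -0.5214] w 0.05015331227245184 q [-50.4943  -7.6649 -12.3831 133.6519  57.0077  46.8523 -11.8267]
turn (do first/last about TCP), tool axes deg: [0.0303 0.0498 0.1282]
shift world mm [ 50.3326  -0.6306 -48.9491] | in current axes mm [-0.9197 -0.1428 70.2062] | in target axes mm [-0.981  -0.1035 70.2055]
```

View pics/side2.png

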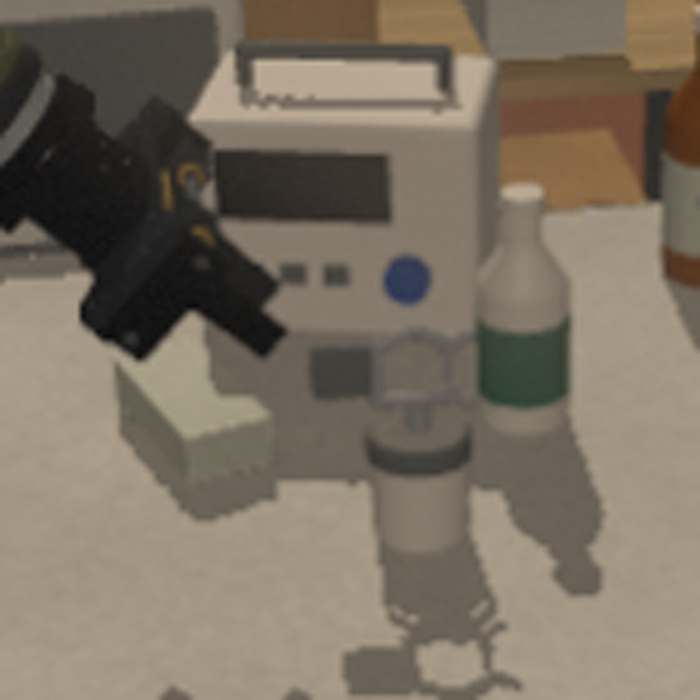

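View pics/top2.png

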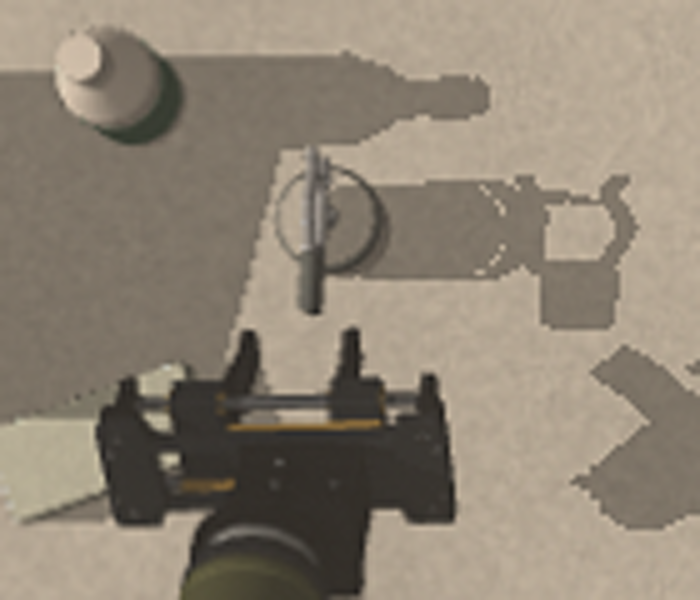

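```bash
python3 -m creep '[{"tx":-0.001,"ty":0,"tz":0.012,"rx":0,"ry":0,"rz":0},{"tx":0,"ty":0,"tz":0.012,"rx":0,"ry":0,"rz":0},{"tx":0,"ty":0,"tz":0.012,"rx":0,"ry":0,"rz":0},{"tx":0,"ty":0,"tz":0.012,"rx":0,"ry":0,"rz":0},{"tx":0,"ty":0,"tz":0.012,"rx":0,"ry":0,"rz":0},{"tx":0,"ty":0,"tz":0.01,"rx":0,"ry":0,"rz":0},{"tx":0,"ty":0,"tz":0,"rx":0,"ry":0,"rz":0},{"tx":0,"ty":0,"tz":0,"rx":0,"ry":0,"rz":0}]' 0.035
python3 - <<'E'
from plan import *
d=np.load("pose.npz");can=d["can"];ear=T(can,[-.046,0,.115])[0]
show(45,-.6,ear)
a=[]
for n in("side","top"):
    c=env.read_camera(n); im=c["pixels"][:,:,::-1]
    if n=="side": im=im[130:250,240:360]
    else: im=im[200:300,150:290]
    a.append(cv2.resize(im,(0,0),fx=5,fy=5,interpolation=cv2.INTER_CUBIC)); cv2.imwrite(f"pics/{n}3.png",a[-1])
E
```

```text
time_s: 4.53
tool_pos: [0.4726, 0.299, 0.1199]
tool_rot: [-180.0, 45.1, 179.6]
force: [0.1, 0.8, 0.1]
grip_width: 0.0351
t 4.525 p [0.4726 0.299  0.1199] F [0.1472 0.7952 0.0976] w 0.035054956361194343 q [-47.3559   1.1462  -9.3733 132.6256  67.8437  40.1958 -19.4149]
turn (do first/last about TCP), tool axes deg: [0.0726 0.088  0.1218]
shift world mm [ 0.1571 -0.4467 -0.6456] | in current axes mm [ 0.3439 -0.445   0.5698] | in target axes mm [ 0.3421 -0.445   0.5709]
```

View pics/side3.png

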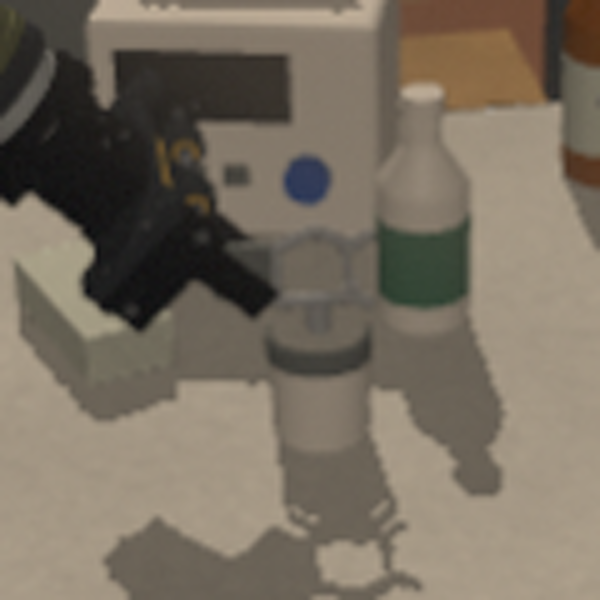

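View pics/top3.png

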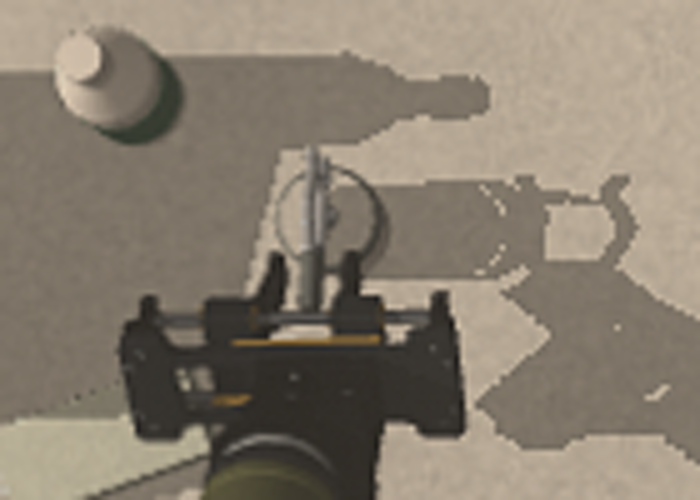

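Both fingers straddle the ear: in the top crop the ear is at (312,275), with the fingers at 277 and 350. Closing now.

```bash
python3 -m creep '[{"tx":0,"ty":-0.0004,"tz":0,"rx":0,"ry":0,"rz":0},{"tx":0,"ty":0,"tz":0,"rx":0,"ry":0,"rz":0},{"tx":0,"ty":0,"tz":0,"rx":0,"ry":0,"rz":0},{"tx":0,"ty":0,"tz":0,"rx":0,"ry":0,"rz":0},{"tx":0,"ty":0,"tz":0,"rx":0,"ry":0,"rz":0},{"tx":0,"ty":0,"tz":0,"rx":0,"ry":0,"rz":0}]' 0 55
```

```text
time_s: 5.38
tool_pos: [0.4727, 0.2986, 0.1199]
tool_rot: [-180.0, 45.1, 179.6]
force: [-1.0, 0.0, 1.6]
grip_width: 0.0094
```

```bash
python3 -m creep '[{"tx":-0.005,"ty":0,"tz":-0.005,"rx":0,"ry":0,"rz":0},{"tx":-0.01,"ty":0,"tz":-0.01,"rx":0,"ry":0,"rz":0},{"tx":-0.01,"ty":0,"tz":-0.01,"rx":0,"ry":0,"rz":0},{"tx":-0.01,"ty":0,"tz":-0.01,"rx":0,"ry":0,"rz":0},{"tx":-0.01,"ty":0,"tz":-0.01,"rx":0,"ry":0,"rz":0},{"tx":-0.01,"ty":0,"tz":-0.01,"rx":0,"ry":0,"rz":0},{"tx":0,"ty":0,"tz":0,"rx":0,"ry":0,"rz":0},{"tx":0,"ty":0,"tz":0,"rx":0,"ry":0,"rz":0}]'
python3 - <<'E'
from plan import *
o=env.get_obs();print(o["force"],o["grip_width"],o["tool_pos"],o["qpos"])
for n in("side","top"):
    c=env.read_camera(n); im=c["pixels"][:,:,::-1]; cv2.imwrite(f"pics/{n}4full.png",im)
    if n=="side": im=im[100:220,240:360]
    else: im=im[190:290,150:290]
    cv2.imwrite(f"pics/{n}4.png",cv2.resize(im,(0,0),fx=5,fy=5,interpolation=cv2.INTER_CUBIC))
E
```

```text
time_s: 6.38
tool_pos: [0.4722, 0.2979, 0.1966]
tool_rot: [-179.9, 45.0, 179.6]
force: [0.7, 0.4, -3.5]
grip_width: 0.0096
[ 0.6764  0.4066 -3.4527] 0.009626284351714141 [0.4722 0.2979 0.1966] [-47.3107  -6.6837  -8.8753 129.0176  55.4918  44.5855  -3.6235]
```

View pics/side4.png

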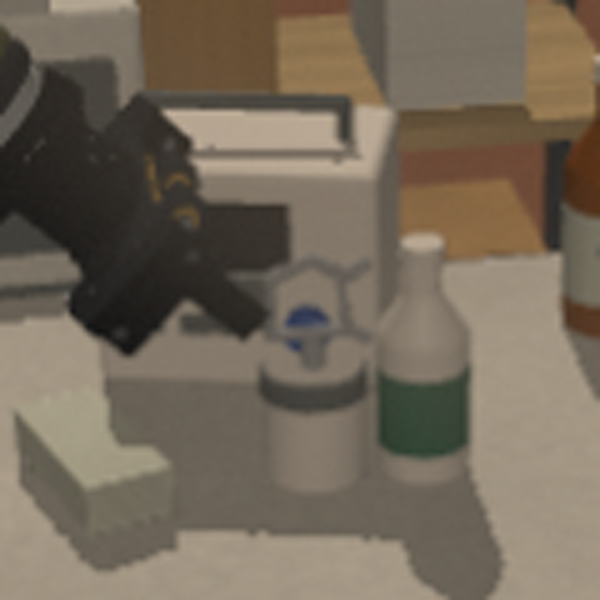

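View pics/top4.png

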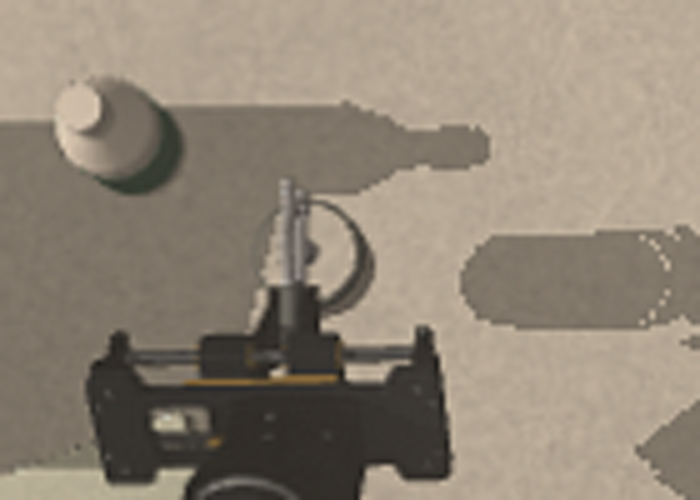

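```bash
python3 - <<'E'
from plan import *
im=cv2.imread("pics/side4full.png")[145:205,280:335]
cv2.imwrite("pics/z7.png",cv2.resize(im,(0,0),fx=10,fy=10,interpolation=cv2.INTER_CUBIC))
# predicted overlay assuming rigid motion since grasp, several pitches
d=np.load("pose.npz");can=d["can"]
def z(x0,y0,f):return lambda x,y:np.array(((x+.5)/f-.5+x0,(y+.5)/f-.5+y0))
R0=Ro.from_euler('xyz',[-180,45.1,179.6],degrees=True).as_matrix();p0=np.array([.4727,.2986,.1199])
o=env.get_obs();R1=Ro.from_euler('xyz',o["tool_rot"],degrees=True).as_matrix();p1=o["tool_pos"]
big=cv2.resize(im,(0,0),fx=10,fy=10,interpolation=cv2.INTER_CUBIC)
hook=[[[-.062,0,.098],[-.026,0,.098],[-.026,0,.132],[-.062,0,.132],[-.062,0,.098]],[[.02,0,.091],[-.024,0,.091],[-.024,0,.125],[0,0,.135],[.022,0,.125],[.035,0,.13]],[[.02,0,.097],[.022,0,.121]],[[0,0,0],[0,0,.09]]]
a=np.linspace(0,2*np.pi,40);hook+=[np.c_[.032*np.cos(a),.032*np.sin(a),0*a+h] for h in(0,.071)]
for pit,col in((0,(0,0,255)),(4,(0,255,0))):
    for s in hook:
        W=T(can,s); g=p0+.006*R0[:,2]
        W=(Ro.from_euler('y',pit,degrees=True).as_matrix()@(W-g).T).T+g
        W=(R1@R0.T@(W-p0).T).T+p1
        q=proj("side",W); q=((q-[280,145]+.5)*10).astype(int); cv2.polylines(big,[q],False,col,1,cv2.LINE_AA)
cv2.imwrite("pics/z8.png",big)
E
```

```text
(no output)
```

View pics/z8.png

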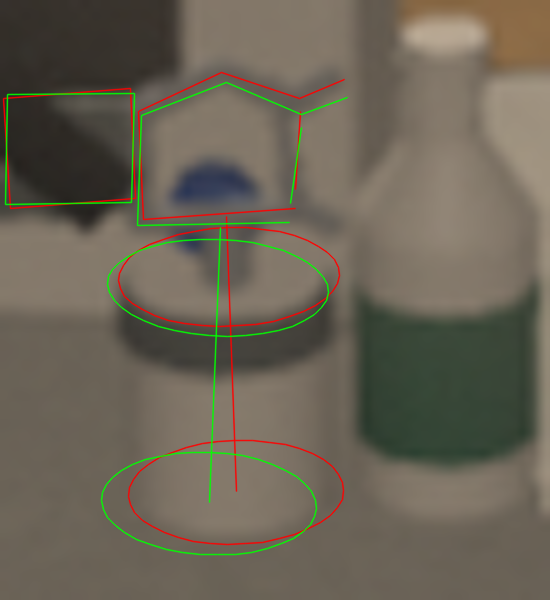

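View pics/z7.png

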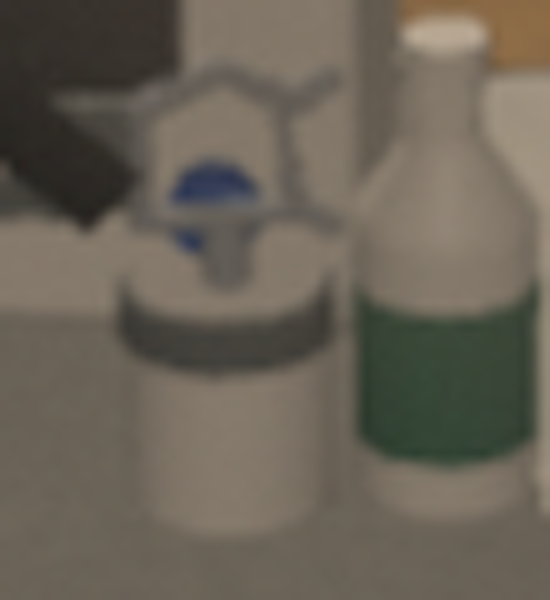

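The lift is good. The hook rode up rigidly: the roof peak is at (222,72) and the floor at y≈214 in the zoom, so pitch is within about 1° of level. Next I yaw to the ring and carry it sideways.

```bash
python3 -m creep '[{"tx":0,"ty":-0.01,"tz":0,"rx":-2.4,"ry":0,"rz":-2.4},{"tx":0,"ty":-0.018,"tz":0,"rx":0,"ry":0,"rz":0},{"tx":0,"ty":-0.022,"tz":0,"rx":0,"ry":0,"rz":0},{"tx":0,"ty":-0.022,"tz":0,"rx":0,"ry":0,"rz":0},{"tx":0,"ty":-0.022,"tz":0,"rx":0,"ry":0,"rz":0},{"tx":0,"ty":-0.022,"tz":0,"rx":0,"ry":0,"rz":0},{"tx":0,"ty":-0.022,"tz":0,"rx":0,"ry":0,"rz":0},{"tx":0,"ty":-0.022,"tz":0,"rx":0,"ry":0,"rz":0},{"tx":0,"ty":-0.022,"tz":0,"rx":0,"ry":0,"rz":0},{"tx":0,"ty":-0.022,"tz":0,"rx":0,"ry":0,"rz":0},{"tx":0,"ty":-0.022,"tz":0,"rx":0,"ry":0,"rz":0},{"tx":0,"ty":-0.022,"tz":0,"rx":0,"ry":0,"rz":0},{"tx":0,"ty":-0.022,"tz":0,"rx":0,"ry":0,"rz":0},{"tx":0,"ty":-0.022,"tz":0,"rx":0,"ry":0,"rz":0},{"tx":0,"ty":-0.022,"tz":0,"rx":0,"ry":0,"rz":0},{"tx":0,"ty":0,"tz":0,"rx":0,"ry":0,"rz":0},{"tx":0,"ty":0,"tz":0,"rx":0,"ry":0,"rz":0}]'
cat > goal.py <<'E'
from plan import *
d=np.load("pose.npz");st=d["st"]
def G(xb,zb=.1105): return T(st,[-.0461-xb,0,.19+.1157-zb])[0]
E
python3 - <<'E'
from goal import *
show(45,2.9,G(.06))
E
```

```text
time_s: 8.6
tool_pos: [0.53, 0.0068, 0.1699]
tool_rot: [-178.8, 44.3, -177.0]
force: [1.6, 0.3, -2.2]
grip_width: 0.0096
t 8.6 p [0.53   0.0068 0.1699] F [ 1.6055  0.2668 -2.1501] w 0.009550041917974475 q [  5.4268 -17.2868  -9.7501 140.2944  -0.9105  12.4969  88.2054]
turn (do first/last about TCP), tool axes deg: [-1.1762 -0.6902  0.0468]
shift world mm [ 41.2987 -21.9576  29.535 ] | in current axes mm [-49.3342 -23.9063   7.3933] | in target axes mm [-49.264  -24.0189   7.4953]
```

The arm ran against its j2/j4 limits (TCP too near the base at this tilt), so the tool drifted down and outward. Nothing was touched. Next: forward, then up.

```bash
python3 -m creep '[{"tx":-0.0095,"ty":-0.002,"tz":0.0095,"rx":0,"ry":0,"rz":0},{"tx":-0.0095,"ty":-0.005,"tz":0.0095,"rx":0,"ry":0,"rz":0},{"tx":-0.0095,"ty":-0.007,"tz":0.0095,"rx":0,"ry":0,"rz":0},{"tx":-0.01,"ty":-0.005,"tz":-0.01,"rx":-0.6,"ry":-0.35,"rz":0},{"tx":-0.0105,"ty":-0.005,"tz":-0.0105,"rx":-0.6,"ry":-0.35,"rz":0},{"tx":0,"ty":0,"tz":0,"rx":0,"ry":0,"rz":0},{"tx":0,"ty":0,"tz":0,"rx":0,"ry":0,"rz":0}]'
python3 - <<'E'
from goal import *
show(45,2.9,G(.06))
for n in("side","top"):
    c=env.read_camera(n); im=c["pixels"][:,:,::-1]; cv2.imwrite(f"pics/{n}5.png",im)
E
```

```text
time_s: 9.48
tool_pos: [0.5718, -0.015, 0.1986]
tool_rot: [-180.0, 45.0, -177.0]
force: [0.4, -0.2, -3.4]
grip_width: 0.0096
t 9.475 p [ 0.5718 -0.015   0.1986] F [ 0.4309 -0.2036 -3.4367] w 0.009639478940181011 q [ -1.5331 -13.9374   1.5609 134.6261  -7.3965  14.4345  99.5426]
turn (do first/last about TCP), tool axes deg: [0.0663 0.0349 0.0738]
shift world mm [-0.4578 -0.1623  0.8168] | in current axes mm [-0.2488 -0.1382 -0.9067] | in target axes mm [-0.2484 -0.139  -0.9067]
```

View pics/side5.png

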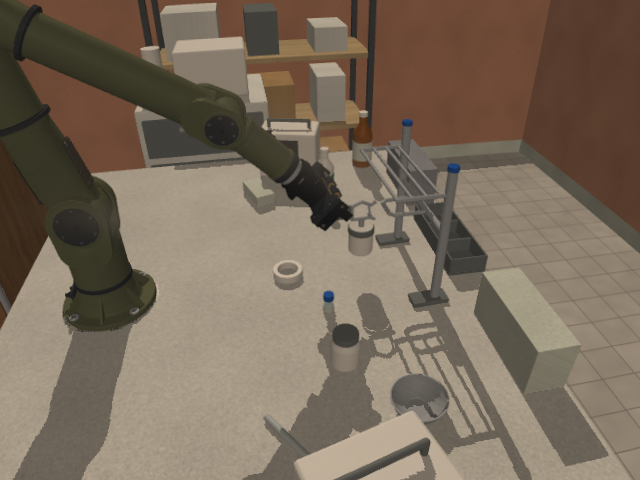

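View pics/top5.png

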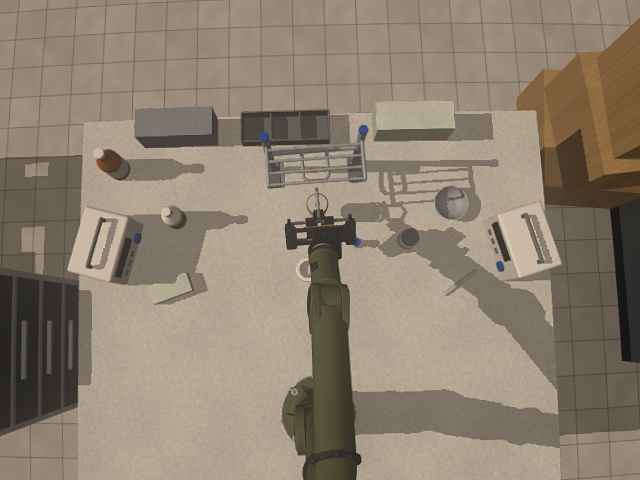

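```bash
cat > ov.py <<'E'
from goal import *
Rt0=Ro.from_euler('xyz',[-180,45.1,179.6],degrees=True).as_matrix();p0=np.array([.4727,.2986,.1199])
hook=[[[-.062,0,.098],[-.026,0,.098],[-.026,0,.132],[-.062,0,.132],[-.062,0,.098]],[[.035,0,.084],[.02,0,.091],[-.024,0,.091],[-.024,0,.125],[0,0,.135],[.022,0,.125],[.035,0,.13]],[[.02,0,.097],[.022,0,.121]]]
a=np.linspace(0,2*np.pi,40);hook+=[np.c_[.032*np.cos(a),.032*np.sin(a),0*a+h] for h in(0,.071)]
ring=[[[.08,.036,.19],[.012,.036,.19],[0,.024,.19],[0,-.024,.19],[.012,-.036,.19],[.08,-.036,.19]],[[-.027,-.135,.285],[-.027,.135,.285]]]
def overlay(n,x0,y0,w,h,f,name,im=None,pit=0):
    if im is None: im=env.read_camera(n)["pixels"][:,:,::-1]
    o=env.get_obs();R1=Ro.from_euler('xyz',o["tool_rot"],degrees=True).as_matrix();p1=o["tool_pos"]
    raw=cv2.resize(im[y0:y0+h,x0:x0+w],None,fx=f,fy=f,interpolation=cv2.INTER_CUBIC);big=raw.copy()
    def dr(W,c):
        q=((proj(n,W)-[x0,y0]+.5)*f).astype(int);cv2.polylines(big,[q],False,c,1,cv2.LINE_AA)
    g=p0+.006*Rt0[:,2]
    for s in hook:
        W=T(d["can"],s); W=(Ro.from_euler('y',pit,degrees=True).as_matrix()@(W-g).T).T+g
        dr((R1@Rt0.T@(W-p0).T).T+p1,(0,0,255))
    for s in ring: dr(T(st,s),(0,255,0))
    cv2.imwrite(name+"_raw.png",raw);cv2.imwrite(name+".png",big)
E
python3 - <<'E'
from ov import *
overlay("side",330,170,100,90,7,"pics/s6")
overlay("top",270,140,90,80,8,"pics/t6")
E
```

```text
(no output)
```

View pics/s6.png

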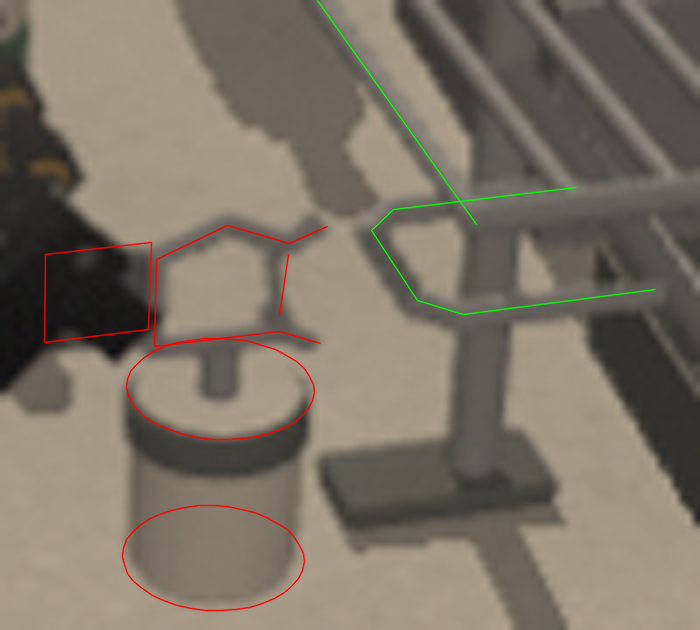

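View pics/s6_raw.png

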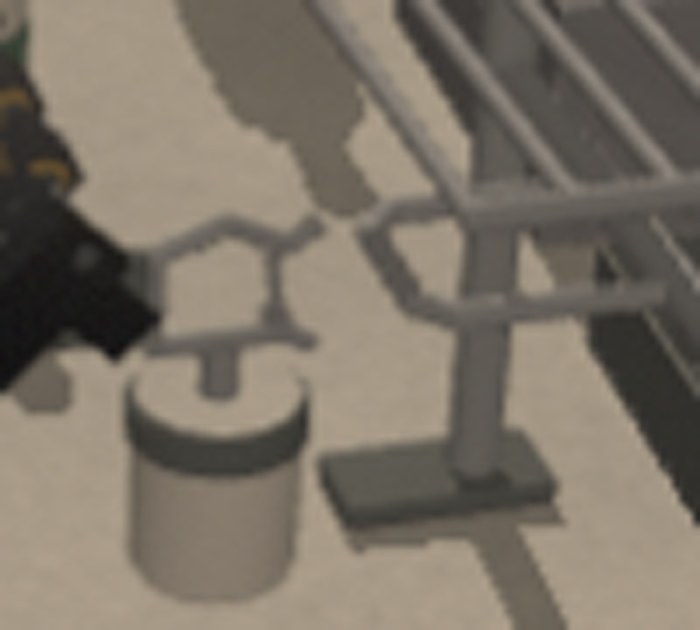

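View pics/t6.png

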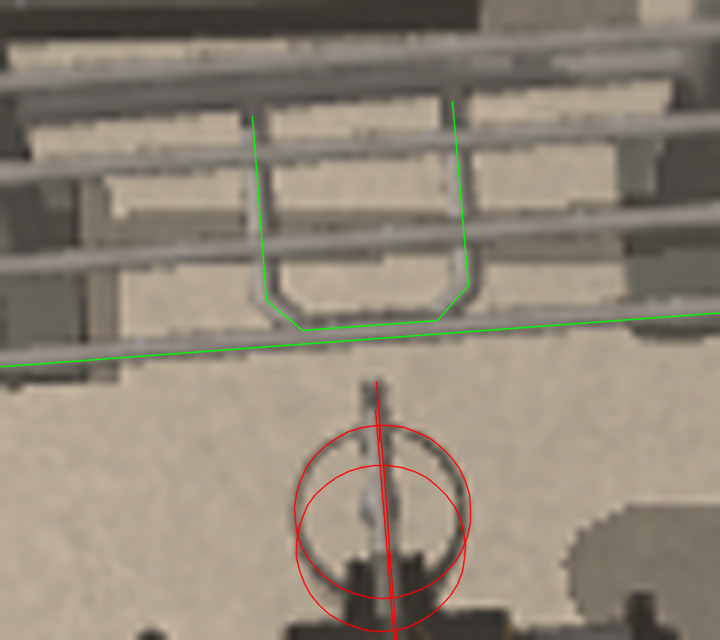

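The hook mouth is lined up with the bar. In the side zoom the mouth centre is at about (277,281) and the bar middle at about (387,265), which fits a push along the ring's legs to within about 1 mm of height. In the top view the hook and ring show the same small left offset from the model. I'll raise 1 mm and advance to just before contact.

```bash
python3 -m creep '[{"tx":-0.0077,"ty":0,"tz":0.0063,"rx":0,"ry":0,"rz":0},{"tx":-0.007,"ty":0,"tz":0.007,"rx":0,"ry":0,"rz":0},{"tx":-0.0035,"ty":0,"tz":0.0035,"rx":0,"ry":0,"rz":0},{"tx":0,"ty":0,"tz":0,"rx":0,"ry":0,"rz":0},{"tx":0,"ty":0,"tz":0,"rx":0,"ry":0,"rz":0}]'
python3 - <<'E'
from ov import *
show(45,2.9,G(-.0095))
overlay("side",340,170,90,80,8,"pics/s7")
E
```

```text
time_s: 10.3
tool_pos: [0.5965, -0.0141, 0.2002]
tool_rot: [180.0, 45.1, -177.0]
force: [0.2, -1.2, -3.3]
grip_width: 0.0098
t 10.3 p [ 0.5965 -0.0141  0.2002] F [ 0.2345 -1.1656 -3.3363] w 0.00979924215725764 q [ -1.758  -10.5297   1.651  131.8119  -7.5453  13.7889  99.5367]
turn (do first/last about TCP), tool axes deg: [0.0489 0.0817 0.0396]
shift world mm [44.2211  2.4525 -0.7365] | in current axes mm [-30.7506   0.1636  31.8816] | in target axes mm [-30.7959   0.2121  31.8375]
```

View pics/s7_raw.png

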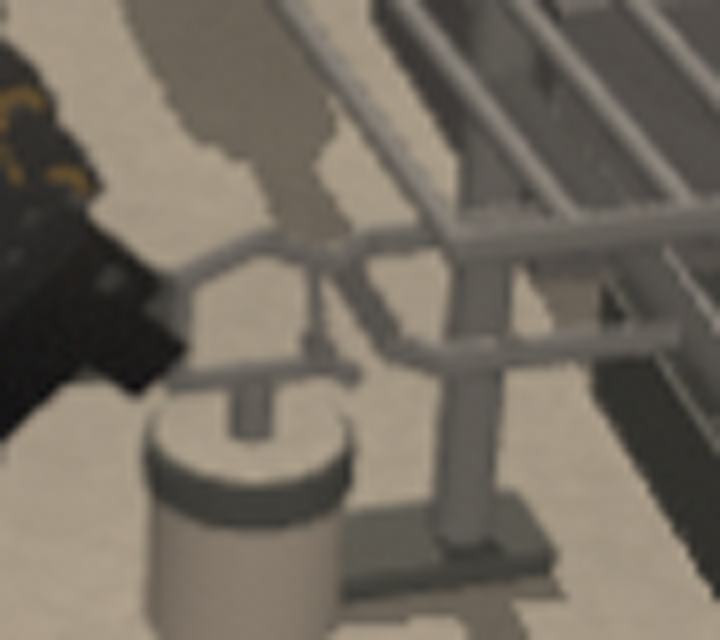

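```bash
python3 -m creep '[{"tx":-0.0034,"ty":0,"tz":0.0036,"rx":0,"ry":0,"rz":0},{"tx":-0.0034,"ty":0,"tz":0.0036,"rx":0,"ry":0,"rz":0},{"tx":-0.0034,"ty":0,"tz":0.0035,"rx":0,"ry":0,"rz":0},{"tx":-0.0034,"ty":0,"tz":0.0035,"rx":0,"ry":0,"rz":0},{"tx":-0.0034,"ty":0,"tz":0.0035,"rx":0,"ry":0,"rz":0}]'
python3 - <<'E'
from ov import *
show(45,2.9,G(-.0095))
overlay("side",340,170,90,80,8,"pics/s8")
E
```

```text
time_s: 10.98
tool_pos: [0.6206, -0.0128, 0.1985]
tool_rot: [180.0, 44.9, -177.0]
force: [-4.5, -0.5, -5.2]
grip_width: 0.0095
t 10.975 p [ 0.6206 -0.0128  0.1985] F [-4.5328 -0.4636 -5.169 ] w 0.009546588922924553 q [ -2.0269  -7.0708   1.7622 129.0621  -7.7119  13.2246  99.5607]
turn (do first/last about TCP), tool axes deg: [ 0.0614 -0.0668  0.0409]
shift world mm [20.1891  1.1151  0.9587] | in current axes mm [-14.9913   0.067   13.6021] | in target axes mm [-14.9754   0.0923  13.6195]
```

View pics/s8_raw.png

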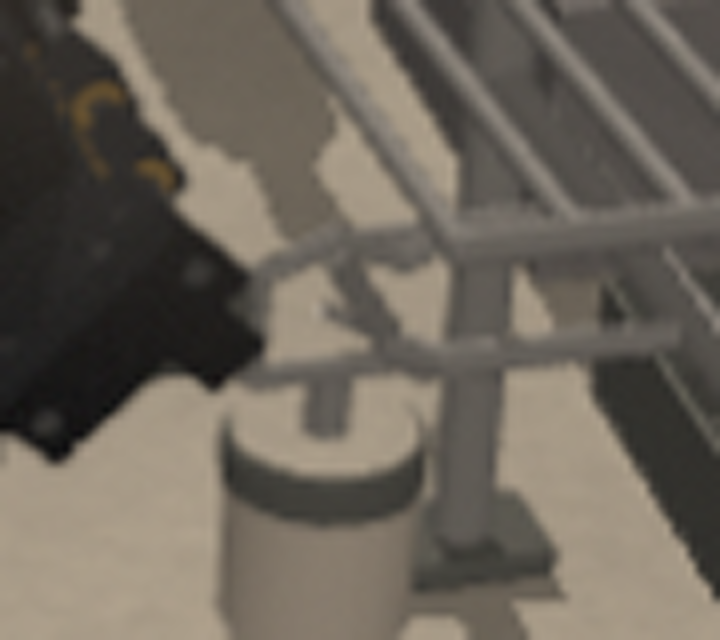

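The gate is folding in: its finger is at (335,310), with −4.5 N on x. Continuing the push.

```bash
python3 -m creep '[{"tx":-0.0036,"ty":0,"tz":0.0034,"rx":0,"ry":0,"rz":0},{"tx":-0.0036,"ty":0,"tz":0.0034,"rx":0,"ry":0,"rz":0},{"tx":-0.0036,"ty":0,"tz":0.0034,"rx":0,"ry":0,"rz":0},{"tx":-0.0036,"ty":0,"tz":0.0034,"rx":0,"ry":0,"rz":0},{"tx":0,"ty":0,"tz":0,"rx":0,"ry":0,"rz":0},{"tx":0,"ty":0,"tz":0,"rx":0,"ry":0,"rz":0}]'
python3 - <<'E'
from ov import *
show(45,2.9,G(-.0095))
overlay("side",340,170,90,80,8,"pics/s9")
E
```

```text
time_s: 11.78
tool_pos: [0.6419, -0.0119, 0.2021]
tool_rot: [-180.0, 45.3, -177.0]
force: [-0.9, -0.4, -3.0]
grip_width: 0.0098
t 11.775 p [ 0.6419 -0.0119  0.2021] F [-0.854  -0.4397 -2.9706] w 0.00977454049663658 q [ -2.1657  -4.6314   1.7998 126.6069  -7.764   12.901   99.4957]
turn (do first/last about TCP), tool axes deg: [0.0349 0.2678 0.0422]
shift world mm [-1.1666  0.2187 -2.6336] | in current axes mm [2.6829 0.2788 1.0338] | in target axes mm [2.6782 0.2775 1.0462]
```

View pics/s9_raw.png

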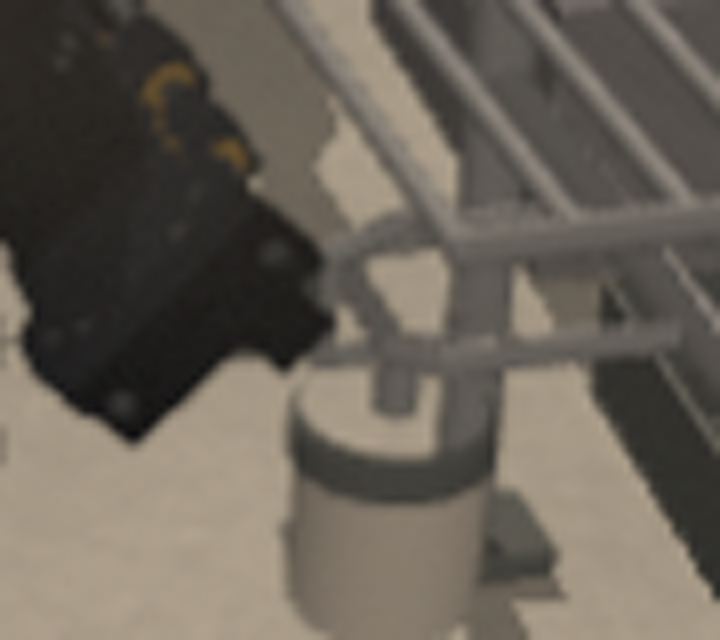

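```bash
python3 - <<'E'
from ov import *
overlay("side",370,180,50,45,14,"pics/s10")
overlay("top",280,140,70,60,10,"pics/t10")
E
```

```text
(no output)
```

View pics/s10.png

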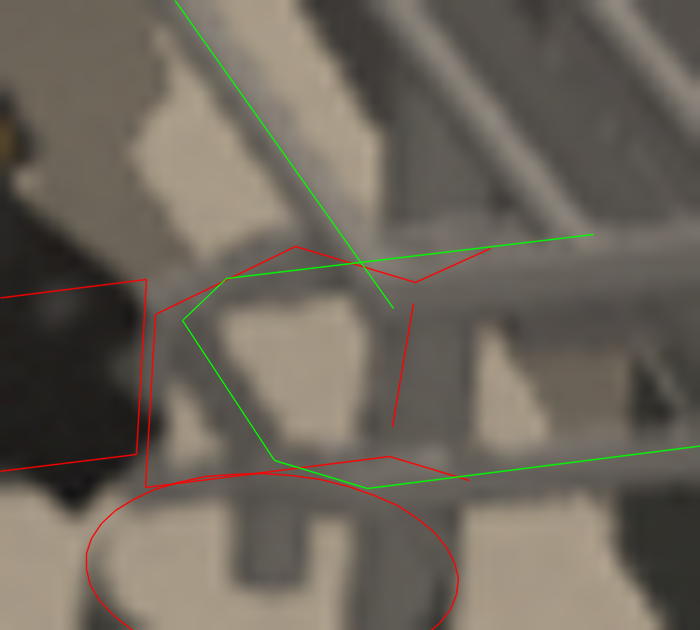

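View pics/t10_raw.png

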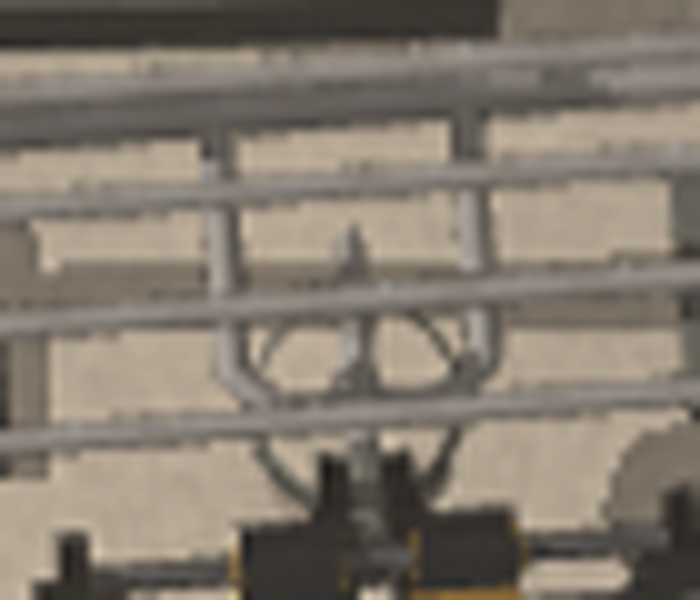

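Top view: the hook sits across the ring, with its rod at x≈350 between the legs at 220 and 470. In the side zoom the bar is about 12 mm in front of the spine centre, i.e. x≈−12 in the canister frame. The x force has dropped to about −1 N, so the gate has snapped back. Lowering now, while easing back to centre the bar under the roof.

```bash
python3 -m creep '[{"tx":0.0022,"ty":0,"tz":0.0008,"rx":0,"ry":0,"rz":0},{"tx":0.0022,"ty":0,"tz":0.0008,"rx":0,"ry":0,"rz":0},{"tx":0.0022,"ty":0,"tz":0.0008,"rx":0,"ry":0,"rz":0},{"tx":0.0022,"ty":0,"tz":0.0008,"rx":0,"ry":0,"rz":0},{"tx":0.0022,"ty":0,"tz":0.0008,"rx":0,"ry":0,"rz":0},{"tx":0.0022,"ty":0,"tz":0.0008,"rx":0,"ry":0,"rz":0},{"tx":0.0022,"ty":0,"tz":0.0008,"rx":0,"ry":0,"rz":0},{"tx":0,"ty":0,"tz":0,"rx":0,"ry":0,"rz":0},{"tx":0,"ty":0,"tz":0,"rx":0,"ry":0,"rz":0}]'
python3 - <<'E'
from ov import *
show(45,2.9,G(-.0015,.126))
overlay("side",340,170,90,80,8,"pics/s11")
E
```

```text
time_s: 13.05
tool_pos: [0.6343, -0.0122, 0.186]
tool_rot: [180.0, 45.1, -177.0]
force: [-0.2, 0.7, -3.2]
grip_width: 0.0096
t 13.05 p [ 0.6343 -0.0122  0.186 ] F [-0.1547  0.7371 -3.1903] w 0.009590125807108526 q [ -2.6564  -4.2624   2.3244 128.3316  -9.1942  10.9583 101.0057]
turn (do first/last about TCP), tool axes deg: [0.047  0.1405 0.0464]
shift world mm [-1.5272  0.0851 -2.0859] | in current axes mm [2.5512 0.164  0.3934] | in target axes mm [2.5504 0.1623 0.3995]
```

View pics/s11_raw.png

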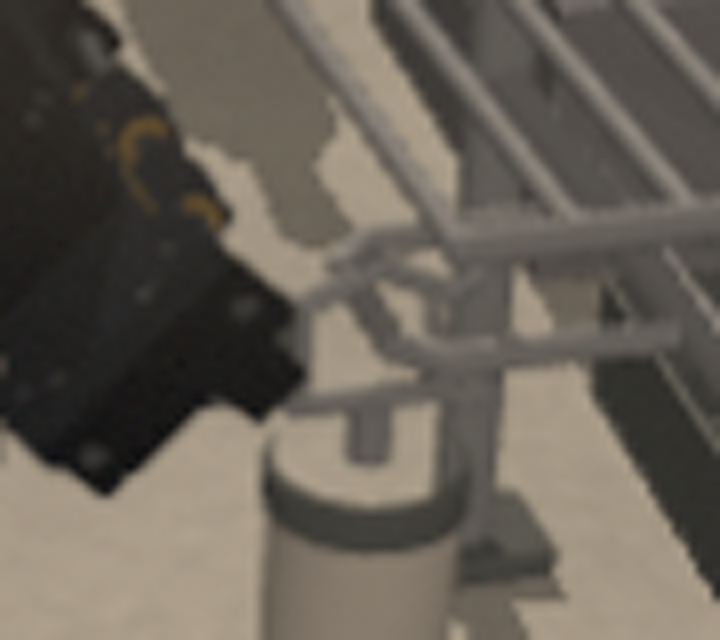

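The bar is inside the hook, with the shut gate visible at x≈437, y 290–370. Lowering the last bit to contact.

```bash
python3 -m creep '[{"tx":0.001,"ty":0,"tz":0.0004,"rx":0,"ry":0,"rz":0},{"tx":0.001,"ty":0,"tz":0.0004,"rx":0,"ry":0,"rz":0},{"tx":0,"ty":0,"tz":0,"rx":0,"ry":0,"rz":0},{"tx":0,"ty":0,"tz":0,"rx":0,"ry":0,"rz":0}]'; python3 -m creep '[{"tx":0.0005,"ty":0,"tz":0.0005,"rx":0,"ry":0,"rz":0},{"tx":0.0005,"ty":0,"tz":0.0005,"rx":0,"ry":0,"rz":0},{"tx":0,"ty":0,"tz":0,"rx":0,"ry":0,"rz":0},{"tx":0,"ty":0,"tz":0,"rx":0,"ry":0,"rz":0}]'
```

```text
time_s: 13.6
tool_pos: [0.6338, -0.0122, 0.1847]
tool_rot: [-180.0, 45.2, -177.0]
force: [0.1, 0.4, -0.4]
grip_width: 0.0095
time_s: 14.1
tool_pos: [0.6342, -0.0122, 0.1841]
tool_rot: [-180.0, 45.3, -177.0]
force: [-4.8, -0.3, 5.0]
grip_width: 0.0097
```

```bash
python3 -m creep '[{"tx":0.0007,"ty":0,"tz":-0.0007,"rx":0,"ry":0,"rz":0},{"tx":0.0007,"ty":0,"tz":-0.0007,"rx":0,"ry":0,"rz":0},{"tx":0,"ty":0,"tz":0,"rx":0,"ry":0,"rz":0},{"tx":0,"ty":0,"tz":0,"rx":0,"ry":0,"rz":0}]'
```

```text
time_s: 14.6
tool_pos: [0.6318, -0.0124, 0.1832]
tool_rot: [-180.0, 45.2, -177.0]
force: [-2.3, -0.1, 5.4]
grip_width: 0.0096
```

```bash
python3 -m creep '[{"tx":0.0005,"ty":0,"tz":-0.0009,"rx":0,"ry":0,"rz":0},{"tx":0,"ty":0,"tz":0,"rx":0,"ry":0,"rz":0},{"tx":0,"ty":0,"tz":0,"rx":0,"ry":0,"rz":0}]'; python3 -m creep '[{"tx":0,"ty":0,"tz":0,"rx":0,"ry":0,"rz":0},{"tx":0,"ty":0,"tz":0,"rx":0,"ry":0,"rz":0},{"tx":0,"ty":0,"tz":0,"rx":0,"ry":0,"rz":0},{"tx":0,"ty":0,"tz":0,"rx":0,"ry":0,"rz":0}]' 0.03
python3 - <<'E'
from ov import *
overlay("side",340,170,90,80,8,"pics/s12")
overlay("top",280,140,70,60,10,"pics/t12")
E
```

```text
time_s: 14.98
tool_pos: [0.6307, -0.0125, 0.1832]
tool_rot: [-180.0, 45.2, -177.0]
force: [0.6, -0.5, 4.4]
grip_width: 0.0097
time_s: 15.48
tool_pos: [0.63, -0.0123, 0.1822]
tool_rot: [180.0, 45.1, -177.0]
force: [1.2, -0.2, -0.3]
grip_width: 0.0291
```

View pics/s12_raw.png

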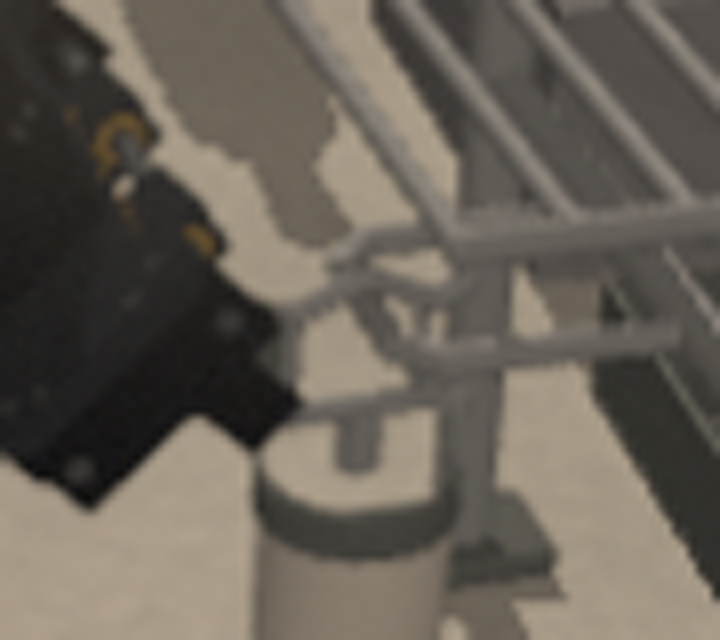

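View pics/t12_raw.png

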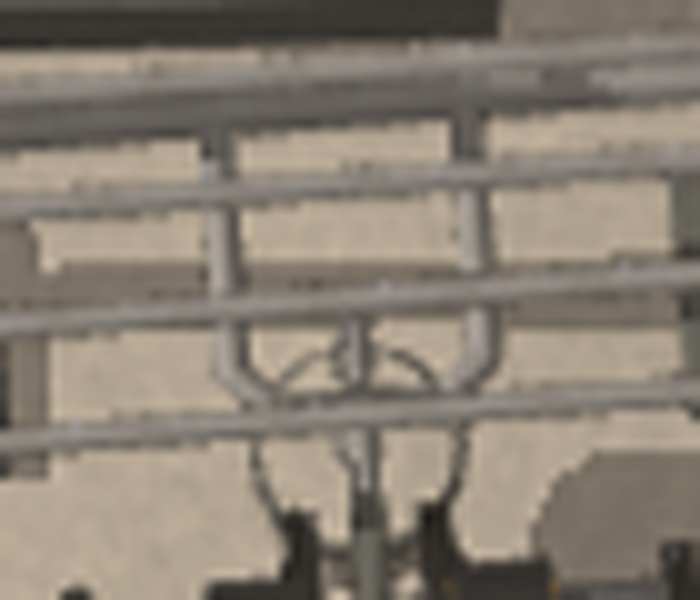

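The canister is hanging free, centred in the ring, and the fingers are clear of the ear (fingers at x 300 and 432, ear at 368). Retreating straight back along the tool.

```bash
python3 -m creep '[{"tx":0,"ty":0.0005,"tz":-0.006,"rx":0,"ry":0,"rz":0},{"tx":0,"ty":0,"tz":-0.008,"rx":0,"ry":0,"rz":0},{"tx":0,"ty":0,"tz":-0.01,"rx":0,"ry":0,"rz":0},{"tx":0,"ty":0,"tz":-0.01,"rx":0,"ry":0,"rz":0},{"tx":0,"ty":0,"tz":-0.01,"rx":0,"ry":0,"rz":0},{"tx":0,"ty":0,"tz":-0.01,"rx":0,"ry":0,"rz":0},{"tx":0,"ty":0,"tz":-0.01,"rx":0,"ry":0,"rz":0},{"tx":0,"ty":0,"tz":0,"rx":0,"ry":0,"rz":0},{"tx":0,"ty":0,"tz":0,"rx":0,"ry":0,"rz":0},{"tx":0,"ty":0,"tz":0,"rx":0,"ry":0,"rz":0},{"tx":0,"ty":0,"tz":0,"rx":0,"ry":0,"rz":0},{"tx":0,"ty":0,"tz":0,"rx":0,"ry":0,"rz":0},{"tx":0,"ty":0,"tz":0,"rx":0,"ry":0,"rz":0},{"tx":0,"ty":0,"tz":0,"rx":0,"ry":0,"rz":0},{"tx":0,"ty":0,"tz":0,"rx":0,"ry":0,"rz":0}]'
python3 - <<'E'
from ov import *
overlay("side",340,170,90,80,8,"pics/s13")
c=env.read_camera("top"); cv2.imwrite("pics/t13.png",c["pixels"][:,:,::-1])
c=env.read_camera("side"); cv2.imwrite("pics/s13f.png",c["pixels"][:,:,::-1])
E
```

```text
time_s: 17.45
tool_pos: [0.5851, -0.0142, 0.2279]
tool_rot: [180.0, 45.1, -177.0]
force: [0.2, 0.9, -0.5]
grip_width: 0.0305
```

View pics/s13_raw.png

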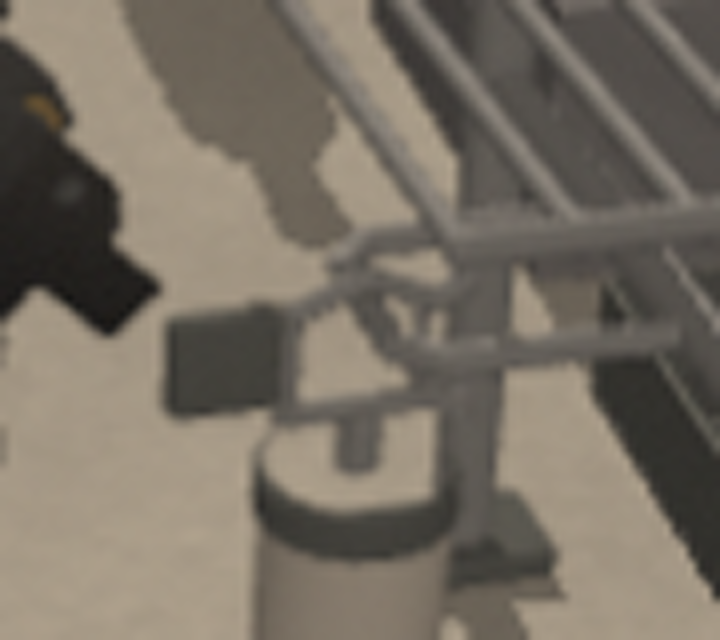

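View pics/t13.png

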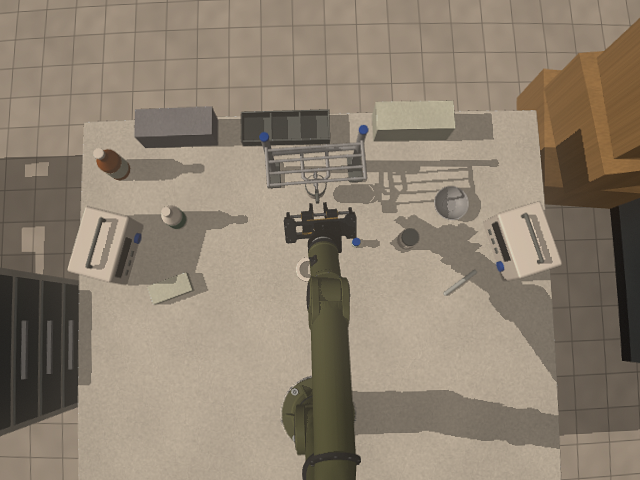

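View pics/s13f.png

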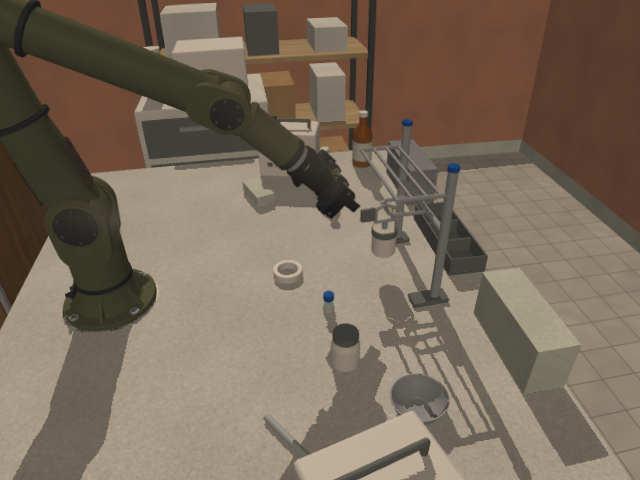

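The canister hangs upright and has not moved between the last two pictures (lid at (355,500) in both zooms). The ear is free with the gripper well clear, and the bystanders sit at the same pixels as at the start. Handing in.

```bash
python3 -c "
from cell import env
print(env.sign_off())"
```

```text
the job is handed in; nothing more can be done
None
```

The canister hangs by its hook on the ring, released and handed in at about 17.5 s of the 64 s allowed; the hand-in itself reported no verdict.

- **How it went:** I gripped the ear with the gripper tilted 45° and carried the canister to the stand. I then pushed the hook onto the ring's bar, lowered it until the roof rested on the bar, opened the fingers and backed off along the tool.
- **Gate opening:** A picture during the push showed the gate folding inwards, with about −4.5 N on x. That force fell to about −1 N near the end of the push, as it should once the gate snaps shut.
- **Final state:** The last pictures show the bar inside the hook under the roof. The canister is upright and in the same place as just after release, and the gripper is roughly 65 mm clear. The force reads about 1 N, which is the sensor's normal noise. The other things on the table are where they started in the pictures.
- **Not confirmed directly:** The gate angle was judged only from the pictures, where a post partly hides it from the side, and from the force drop.
- **What went off plan:** During the sideways carry the arm ran up against the limits of joints 2 and 4. The tool drifted about 20 mm down and 40 mm outward there, without touching anything. Joint 4 read 140.294° against its 140.29° limit; the run carried on normally. My model of the ring also sat about 2 mm off its place in the pictures, within what the hook allows.

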